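Gauge an LED spotlight's spigot and sort it

TASK

Take the LED spotlight that stands on the grey board in front of the drilled steel gauge block and try its spigot in the block's hole, pushing it down until it is fully home or jams part-way. If it goes fully home (barrel down on the block), lift it out and set it down in the long compartment of the plywood tray; if it jams, set it down in the short compartment; do not drop it from a height. Leave the other spotlight standing where it is, on the round wooden disc.

Things in the scene. Friction and masses are not known exactly. Their poses are not given: they have to be found in the camera images.
- spot_a: LED spotlight, upright: aluminium barrel 56 mm across, 45 mm tall (grip here), above a steel spigot 26 mm long; 71 mm tall, 140-280 g. Origin: centre of its foot (underside), z up. The foot is 24 mm across and tapers out over 12 mm, so it self-centres. Stands on the gauge's grey board (test it) or on a wooden disc 90 mm across, 16 mm high (leave it). Whether its spigot fits is not told.
- spot_b: The second spotlight, the same but for the diameter of its spigot: one of spot_a and spot_b fits the gauge, the other is 5 mm thicker than the hole. It stands in the other of the two places, grey board (test it) or wooden disc (leave it). Origin: centre of its foot, z up.
- gauge: Fixed grey board 260x130 (x,y), 16 mm thick; steel block 90x90 on its far end, top 50 mm above bench. Origin: underside centre, x along the board away from robot, z up. Hole at x=+70, y=0, 42 mm wide, 48 at the bevelled mouth. Fit: spigot has 4 mm play all round, goes home with foot at 24 mm; too thick: jams with foot at 37-45 mm. Part to test stands within 22 mm of x=-75, y=0, foot at 16 mm.
- tray: Open plywood tray, fixed to the bench, 360x190 mm (x,y), 50 mm high, walls 6, floor 5. Origin: underside centre, x along its length away from robot, z up. Cross wall at x=+33. Long compartment (pass), nearer the robot: inside 204x178, centre x=-72, y=0. Short compartment (fail), farther off: inside 138x178, centre x=+105, y=0.
Things that resemble listed ones, but are neither listed nor needed, are in the scene too. What is shaped like the spot_b but red is not meant.

How it is judged:
On the way:
1. the spotlight to test has been tried in the gauge: fully home (within 5 mm), or jammed upright in the hole's mouth and pressed down on it with at least 1 N (((x of spot_a in the frame of gauge between 0.058 and 0.082 m and y of spot_a in the frame of gauge between -0.012 and 0.012 m and z of spot_a in the frame of gauge between -0.01 and 0.029 m and angle between spot_a's own z axis and vertical below 0.26 rad and distance of spot_b from where it was at the start of the episode below 0.03 m and angle between spot_b's own z axis and vertical below 0.2 rad and horizontal distance between spot_b and gauge above 0.13 m) or (x of spot_b in the frame of gauge between 0.058 and 0.082 m and y of spot_b in the frame of gauge between -0.012 and 0.012 m and z of spot_b in the frame of gauge between -0.01 and 0.048 m and angle between spot_b's own z axis and vertical below 0.26 rad and contact force between spot_b and gauge above 1 N and distance of spot_a from where it was at the start of the episode below 0.03 m and angle between spot_a's own z axis and vertical below 0.2 rad and horizontal distance between spot_a and gauge above 0.13 m))), for 0.1 s.
At the end, for the whole second after the job is handed in: The tested spotlight is at rest, its foot inside the tray's long compartment if it went fully home in the gauge, or inside the short one if it jammed, its foot less than 50 mm above the bench; the other spotlight still stands upright (within 11 degrees) and within 30 mm of where it was (((x of spot_a in the frame of tray between -0.174 and 0.03 m and y of spot_a in the frame of tray between -0.089 and 0.089 m and z of spot_a in the frame of tray below 0.05 m and linear speed of spot_a below 0.03 m/s and distance of spot_b from where it was at the start of the episode below 0.03 m and angle between spot_b's own z axis and vertical below 0.2 rad and horizontal distance between spot_b and gauge above 0.13 m) or (x of spot_b in the frame of tray between 0.036 and 0.174 m and y of spot_b in the frame of tray between -0.089 and 0.089 m and z of spot_b in the frame of tray below 0.05 m and linear speed of spot_b below 0.03 m/s and distance of spot_a from where it was at the start of the episode below 0.03 m and angle between spot_a's own z axis and vertical below 0.2 rad and horizontal distance between spot_a and gauge above 0.13 m))); the robot touches nothing.
It fails at once if a spotlight is let fall with its foot more than 75 mm above the bench ((height (world z) of spot_a above 0.075 m and linear speed of spot_a above 0.4 m/s and contact force between spot_a and the fingers below 0.02 N) or (height (world z) of spot_b above 0.075 m and linear speed of spot_b above 0.4 m/s and contact force between spot_b and the fingers below 0.02 N)).
It also fails if it takes over 48 s, if anything falls off the work surface, if the arm or the gripper's body presses on something with over 40 N, if the wrist force passes 120 N, or if a joint passes its speed limit or range.

ROBOT

A 6-joint arm with a two-finger parallel gripper is mounted at the origin on the work surface. World frame = base frame: x ahead of the robot, y to its left, z up, the work surface at z = 0. Lengths are in m, angles in rad, forces in N, time in s.
With the tool pointing down it reaches from about 0.35 to 0.775 m from the base axis. Payload 5.5 kg.
Tool frame: the origin (TCP) lies at the very end of the fingers, on their centre line; the grasp point (between the pads) lies 19 mm behind it (grip_point_offset is the distance from the TCP to the grasp point, in m); z points along the fingers, y is the direction in which the jaws open and shut (so a half turn about z gives the same grasp; the last joint's range is limited). The gripper opens to 85 mm and grips with 20 to 120 N. Pads are 22 mm wide; open, the fingers measure 114 mm over their backs; the gripper's body (76 mm by 85 mm) begins 54 mm behind the grasp point. The pads swing forward as they close: fully open they stand 13 mm farther back than shut.
Start: joints at [1.202, 0.313, 0.046, 1.304, 0, 1.431], TCP at [0.13, 0.56, 0.205] pointing down, gripper open.
Joint ranges: [-2.76, 2.76], [-0.86, 1.69], [-1.03, 1.26], [-2.2, 2.34], [-1.47, 1.5], [-3.14, 3.14]. Speed limits (rad/s): [2.57, 2.57, 3.14, 3.14, 3.14, 3.14].

INTERFACE

Orientations are given as a unit quaternion [w, x, y, z].
In Python, from workcell import * gives the robot as it stands.
- The arm moves only by the shell command python3 -m crank 'ROWS' [OPENING] [FORCE]. ROWS is a JSON object of lists of equal length, an entry for each row: "travel": the shift along the tool's x, y, z in units of 40 mm (1.0 is 40 mm), a list of three; "turn": the turn about the tool's z in rad. In form: {"travel": [[x, y, z], ...], "turn": [turn, ...]}. A call has 1 to 5 rows; each row is the pose to reach, as a shift and turn from the pose commanded when the call began, along the tool's axes at that moment; what a row does not reach only later rows make up. A row lasts 1/12 s, in which the tool goes at most 41.7 mm and 7.16 degrees, less where a joint would pass 70% of its speed; a pose out of reach is approached as far as the arm can. A call with a gripper value outside its range is refused whole. OPENING is the finger opening in mm, from 0 to 85.4, set as the call begins (- or left out, the last holds). The fingers move at their own pace and stop on an object; FORCE is the grip in N (left out, the last holds). Time passes only in rows, so rows that repeat a pose let the fingers close. It gives the time, the measured TCP pose, the force and the opening at its end, in the units of the state.
- get_state(): the state, without advancing time (a new reading comes with each control period).
- read_camera(name): name is "scene" or "top"; returns a dict with "image" (400x640x3 uint8, red, green, blue), "K" (3x3 intrinsics, pixels), "R" (3x3) and "t" (3): a world point X has camera coordinates R X + t. Camera axes: x right, y down, z forward; pixel columns grow to the right and rows downward; lengths in m; the calibration is good to about 2 mm. A picture is of the moment at which its call begins. There is no depth.
- hand_in(): hands the job in, once; it reports no verdict.
The state is a dict: "clock": time; "joint_pos": joint angles; "qvel": joint speeds; "tau": joint torques, N m; "tcp_pos": TCP position; "orientation": TCP orientation; "wrist_force": force on the tool from outside, world axes, zero at the start; "ft_torque": the same for the moment, N m; "finger_gap": finger opening in m.
Only numpy, scipy, OpenCV 4.12 (cv2) and the standard library are available. Lean on these libraries where they do the work, as an engineer would, in place of code of your own. Each camera call takes 0.05 s, during which the arm holds its last target. There are 200 camera calls.

## Working session

There is one attempt and no reset: what is moved stays moved. The work goes in short steps, Python scripts to look and compute and a shell command to move; the robot and the scene stay as the last step left them, time stands still between calls to the robot, and variables do not carry over. Pictures are saved under pics/ and viewed, about 8 in all and at most 12, crops included, and the job is handed in when it is done.

```bash
mkdir -p pics
python3 - <<'E'
from workcell import *
import cv2,pickle
for n in("scene","top"):
    c=read_camera(n); cv2.imwrite(f"pics/{n}0.png",c["image"][:,:,::-1]); pickle.dump(c,open(n+".pkl","wb")); print(n,c["K"].tolist(),c["R"].round(4).tolist(),c["t"].round(4).tolist())
print(get_state())
E
```

```text
scene [[405.5142073494365, 0.0, 318.13822795673263], [0.0, 405.5142073494365, 199.25212694405928], [0.0, 0.0, 1.0]] [[-0.075, 0.997, -0.0176], [0.6516, 0.0356, -0.7577], [-0.7548, -0.0683, -0.6524]] [0.0613, -0.2763, 1.2236]
top [[376.6643300146155, 0.0, 311.764134262722], [0.0, 376.6643300146155, 198.87100071111362], [0.0, 0.0, 1.0]] [[0.0541, -0.9985, 0.0003], [-0.9747, -0.0529, -0.217], [0.2167, 0.0115, -0.9762]] [-0.024, 0.4849, 0.7183]
{'clock': 0.1, 'joint_pos': array([1.20240065e+00, 3.13941672e-01, 4.50913188e-02, 1.30362435e+00,
       1.97256528e-05, 1.43120371e+00]), 'qvel': array([ 0.00157298, -0.00339547,  0.00261056,  0.00127753, -0.00049308,
       -0.00153574]), 'tau': array([ 3.30848823e-03, -4.81724524e+01,  2.99244297e+01,  1.27818401e-02,
       -8.93347783e-05, -2.42765049e-05]), 'tcp_pos': array([0.13023061, 0.55953527, 0.20418826]), 'orientation': array([-2.20410697e-04,  1.14152117e-01,  9.93462928e-01, -8.09785293e-04]), 'wrist_force': array([ 0.1561633 ,  0.0408925 , -0.28779407]), 'ft_torque': array([ 0.04676323,  0.00144468, -0.01106559]), 'finger_gap': 0.0851531476532923}
```

View pics/scene0.png

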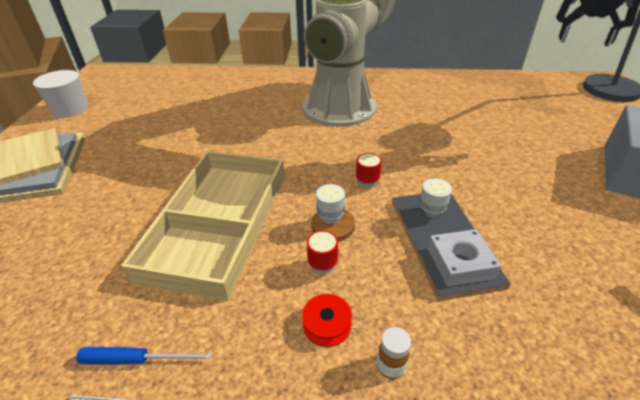

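View pics/top0.png

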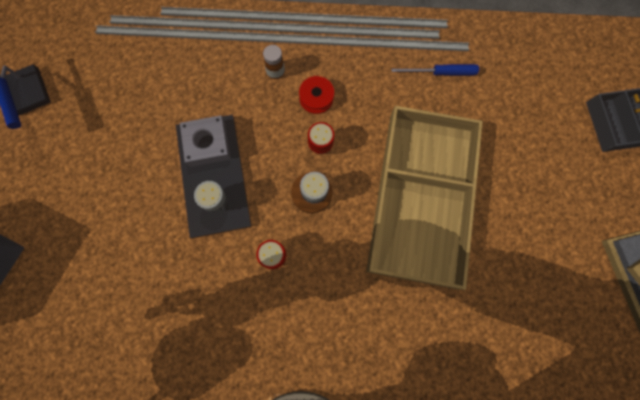

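The scene view shows the gauge with a white and aluminium spotlight on its board at (436,197) and the tray at (210,220). Another spotlight stands on the wooden disc at (330,203). The two red ones at (368,170) and (322,250) are decoys. In the top view the spotlight on the board is at (208,194), the hole at (203,138) and the spotlight on the disc at (314,186). The part to test is the white-topped one on the board, because it is the only one standing there. I'll confirm this in a crop.

```bash
python3 - <<'E'
import cv2,numpy as np
a=cv2.imread("pics/top0.png")[105:245,165:260]; b=cv2.imread("pics/scene0.png")[170:300,385:515]
a=cv2.resize(a,(380,560),interpolation=cv2.INTER_CUBIC); b=cv2.resize(b,(416,416),interpolation=cv2.INTER_CUBIC)
o=np.zeros((560,796,3),np.uint8);o[:,:380]=a;o[:416,380:]=b
cv2.imwrite("pics/c1.png",o)
E
cat > h.py <<'E'
import pickle,numpy as np,cv2
C={n:pickle.load(open(f"{n}.pkl","rb")) for n in("scene","top")}
def ray(n,p,z,C=C):
    c=C[n];d=c["R"].T@np.linalg.solve(c["K"],[*p,1]);o=-c["R"].T@c["t"];return (o+d*(z-o[2])/d[2])[:2]
def proj(n,X,C=C):
    c=C[n];q=c["K"]@(c["R"]@np.array(X)+c["t"]);return q[:2]/q[2]
E
python3 - <<'E'
from h import *
for k,n,p,z in[("hole","top",(203,138),.05),("hole","scene",(466,251),.05),("spot","top",(208,194),.087),("spot","scene",(436,187),.087),("disc spot","top",(314,186),.087),
 ("tray far L","top",(396,107),.05),("tray far R","top",(482,121),.05),("tray nearL","top",(371,271),.05),("tray nearR","top",(466,287),.05),("tray s near","scene",(209,155),.05),("s","scene",(284,160),.05),("s","scene",(129,264),.05),("s","scene",(226,287),.05)]: print(k,n,ray(n,p,z).round(4))
E
```

```text
hole top [0.6065 0.2413]
hole scene [0.6086 0.2465]
spot top [0.4768 0.2057]
spot scene [0.477 0.207]
disc spot top [ 0.5042 -0.0011]
tray far L top [ 0.7006 -0.1695]
tray far R top [ 0.6779 -0.3549]
tray nearL top [ 0.347  -0.1223]
tray nearR top [ 0.3262 -0.3084]
tray s near scene [ 0.338  -0.2932]
s scene [ 0.3494 -0.1133]
s scene [ 0.6736 -0.3401]
s scene [ 0.7115 -0.1586]
```

View pics/c1.png

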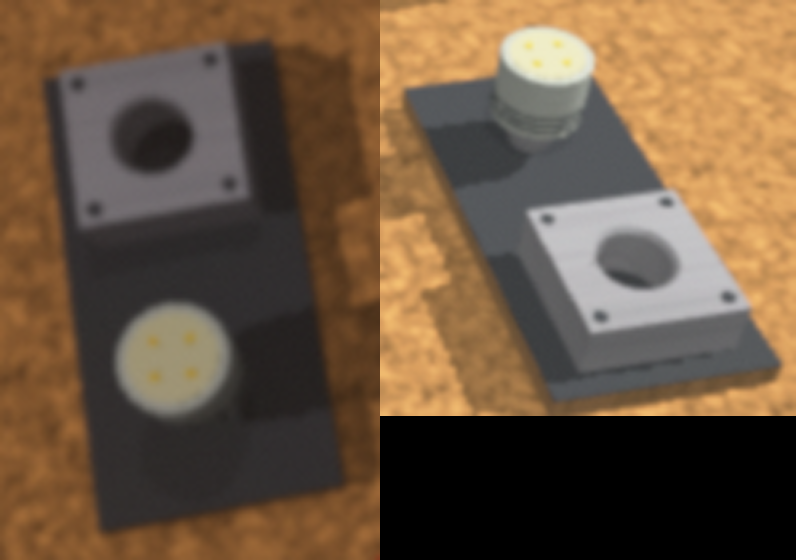

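The crop confirms it: the white LED-topped aluminium spotlight stands on the grey board in front of the block, at crop (173,359), with the hole at crop (152,134). Next I'll work out the geometry.

```bash
cat > g.py <<'E'
from h import *
from workcell import get_state
from scipy.spatial.transform import Rotation as Ro
def shift(target):
    s=get_state();q=s["orientation"];return (Ro.from_quat([*q[1:],q[0]]).inv().apply(np.array(target)-s["tcp_pos"])/.04).round(3), s["tcp_pos"].round(4), s["wrist_force"].round(2), round(s["finger_gap"],4)
E
python3 - <<'E'
from g import *
T=lambda x,y:((x+.5)/4-.5+165,(y+.5)/4-.5+105)
S=lambda x,y:((x-380+.5)/3.2-.5+385,(y+.5)/3.2-.5+170)
bt=[ray("top",T(*p),.05) for p in[(58,75),(230,43),(250,197),(78,228)]]
bs=[ray("scene",S(*p),.05) for p in[(750,308),(582,365),(527,208),(675,192)]]
for b in(bt,bs): b=np.array(b);print(b.round(4).tolist(),b.mean(0).round(4),[np.degrees(np.arctan2(*(v[::-1]))).round(1) for v in(b[0]-b[3],b[1]-b[2])])
print("hole",ray("top",T(152,134),.05),ray("scene",S(638,259),.05))
print("spot",ray("top",T(173,359),.087),ray("scene",S(547,55),.087))
print("tcp->spot hi",shift([.4765,.2065,.2]))
E
```

```text
[[0.637, 0.2965], [0.6605, 0.206], [0.5738, 0.1862], [0.5518, 0.2748]] [0.6058 0.2409] [np.float64(14.3), np.float64(12.9)]
[[0.6394, 0.2974], [0.6826, 0.2029], [0.5717, 0.19], [0.5537, 0.277]] [0.6118 0.2418] [np.float64(13.4), np.float64(6.7)]
hole [0.60618424 0.24204621] [0.60767012 0.24547412]
spot [0.47599263 0.2059013 ] [0.47645195 0.20866437]
tcp->spot hi (array([-10.433,  -6.632,   0.113]), array([0.1302, 0.5595, 0.2042]), array([ 0.16,  0.04, -0.29]), 0.0852)
```

```bash
python3 -m crank '{"travel":[[-0.85,-0.52,0],[-1.7,-1.05,0],[-2.55,-1.6,0],[-3.4,-2.15,0],[-4.2,-2.7,0]],"turn":[0,0,0,0,0]}' 85
python3 -m crank '{"travel":[[-0.85,-0.52,0],[-1.7,-1.05,0],[-2.55,-1.6,0],[-3.4,-2.15,0],[-4.2,-2.7,0]],"turn":[0,0,0,0,0]}'
python3 -m crank '{"travel":[[-0.7,-0.43,0],[-1.4,-0.86,0],[-2,-1.2,0],[-2,-1.2,0],[-2,-1.2,0]],"turn":[0,0,0,0,0]}'
python3 -c "
from g import *
print(shift([.476,.207,.053]))"
```

```text
clock: 0.52
tcp_pos: [0.2703, 0.4152, 0.2046]
orientation: [-0.0, 0.114, 0.993, -0.0]
wrist_force: [0.8, 0.7, 0.7]
finger_gap: 0.0849
clock: 0.93
tcp_pos: [0.4097, 0.2717, 0.2048]
orientation: [-0.0, 0.114, 0.993, -0.0]
wrist_force: [0.7, 0.5, -0.1]
finger_gap: 0.0849
clock: 1.35
tcp_pos: [0.4762, 0.2074, 0.2043]
orientation: [-0.001, 0.116, 0.993, -0.0]
wrist_force: [-0.5, 0.3, -0.3]
finger_gap: 0.0848
(array([-1.000e-03, -1.000e-02,  3.782e+00]), array([0.4762, 0.2074, 0.2043]), array([-0.47,  0.26, -0.28]), 0.0848)
```

```bash
python3 -m crank '{"travel":[[0,0,0.6],[0,0,1.2],[0,0,1.8],[0,0,2.3],[0,0,2.6]],"turn":[0,0,0,0,0]}'
python3 -m crank '{"travel":[[0,0,0.4],[0,0,0.8],[0,0,1.1],[0,0,1.17],[0,0,1.17]],"turn":[0,0,0,0,0]}'
python3 - <<'E'
from workcell import *
import cv2
cv2.imwrite("pics/d.png",cv2.resize(read_camera("scene")["image"][120:300,330:530,::-1],None,fx=3,fy=3,interpolation=2))
E
```

```text
clock: 1.77
tcp_pos: [0.4729, 0.2092, 0.0985]
orientation: [-0.002, 0.113, 0.994, -0.001]
wrist_force: [-0.2, 0.7, -0.0]
finger_gap: 0.0851
clock: 2.18
tcp_pos: [0.4738, 0.2092, 0.0533]
orientation: [-0.001, 0.113, 0.994, -0.0]
wrist_force: [-0.3, 0.2, -0.4]
finger_gap: 0.085
```

View pics/d.png

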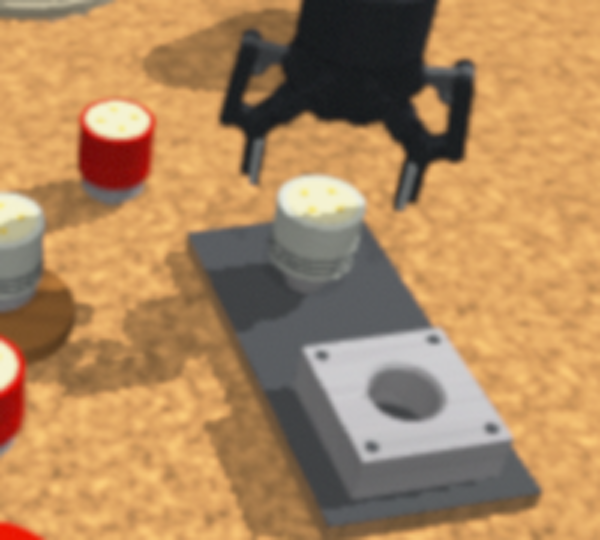

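The fingertips are at crop (255,185) and (402,208). They appear above or behind the barrel rather than beside it, so I'll compare with the projected TCP.

Run:
```python
from g import *
s=get_state();p=s["tcp_pos"];print(p,s["joint_pos"].round(3))
for z in(0,.013,.05,.1): 
  for e in(-.045,.045): print(z,proj("scene",p+np.array([.227*e,.974*e,z])))
from workcell import read_camera
c=read_camera("scene");t=read_camera("top");print(np.abs(c["t"]-C["scene"]["t"]).max())
a=cv2.resize(t["image"][105:245,140:280,::-1],None,fx=3,fy=3,interpolation=2);b=cv2.resize(c["image"][130:270,370:500,::-1],None,fx=3,fy=3,interpolation=2)
cv2.imwrite("pics/e.png",np.hstack([a,b]))
```

```text
[0.47479097 0.2092568  0.05421223] [ 0.26   0.304 -0.355  0.913  0.     0.488]
0 [411.62110916 194.98265629]
0 [457.37210195 203.15037777]
0.013 [412.47712004 190.05387389]
0.013 [458.73835459 198.17608785]
0.05 [415.01359486 175.44923191]
0.05 [462.79117456 183.42047021]
0.1 [418.69690337 154.24129338]
0.1 [468.68824628 161.95025042]
0.0
```

View pics/e.png

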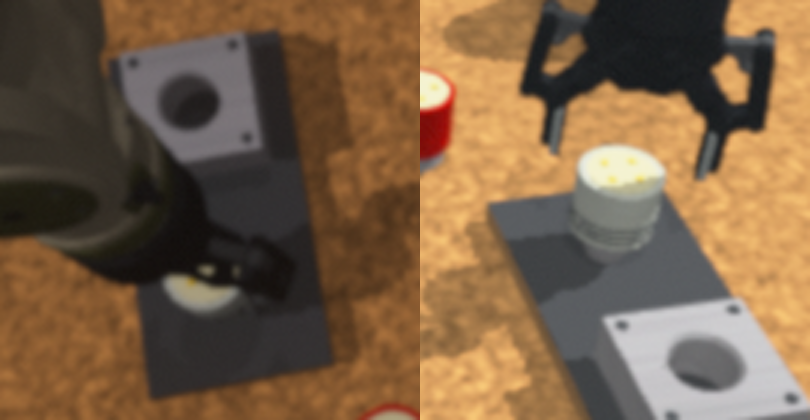

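Run:
```python
from g import *
p=np.array([.1302,.5595,.2042])
for z in(0,.013,.04,.06):
  print(z,[proj("scene",p+np.array([.227*e,.974*e,z])).round(1) for e in(-.05,.05)])
p=get_state()["tcp_pos"]
for z in(0,.013,.04,.06):print("top",z,[(3*(proj("top",p+np.array([.227*e,.974*e,z]))-[140,105])).round() for e in(-.05,.05)])
a=cv2.imread("pics/scene0.png")[0:110,520:640];b=cv2.imread("pics/e.png")[150:390,100:420]
a=cv2.resize(a,None,fx=3.4,fy=3.4,interpolation=2);b=cv2.resize(b,None,fx=1.2,fy=a.shape[0]/b.shape[0],interpolation=2)
cv2.imwrite("pics/f.png",np.hstack([a,b]))
```

```text
0 [array([552.5,  58.5]), array([599.5,  62.8])]
0.013 [array([554.5,  53. ]), array([601.9,  57.2])]
0.04 [array([558.7,  41.5]), array([607.2,  45.5])]
0.06 [array([561.9,  32.6]), array([611.2,  36.4])]
top 0 [array([281., 299.]), array([142., 259.])]
top 0.013 [array([277., 295.]), array([136., 254.])]
top 0.04 [array([268., 286.]), array([123., 244.])]
top 0.06 [array([262., 279.]), array([112., 236.])]
```

View pics/f.png

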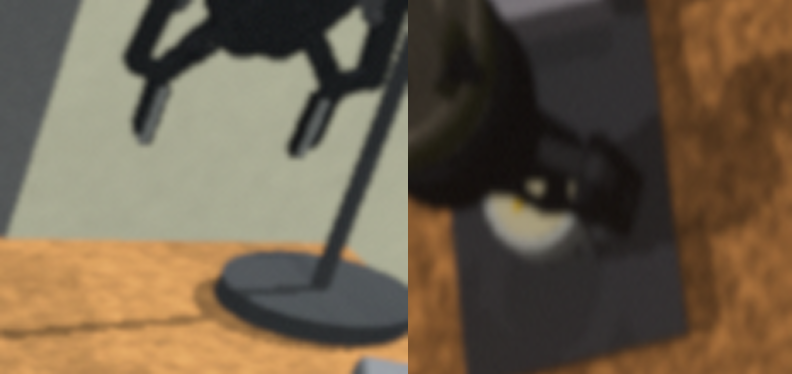

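The crop shows the open fingertips at the start at about scene (562,41) and (608,45). That is about 35–40 mm above the nominal TCP, and the present pose shows the same offset in both cameras. Going 20 mm lower is safe either way, so I'll do that, narrow the jaws and look again.

```bash
python3 -m crank '{"travel":[[-0.05,-0.03,0.2],[-0.05,-0.03,0.4],[-0.05,-0.03,0.5],[-0.05,-0.03,0.5],[-0.05,-0.03,0.5]],"turn":[0,0,0,0,0]}' 64 20
python3 - <<'E'
from g import *
from workcell import read_camera
s=get_state();p=s["tcp_pos"];print(p,s["finger_gap"])
c=read_camera("scene");t=read_camera("top")
a=cv2.resize(t["image"][105:245,140:280,::-1],None,fx=3,fy=3,interpolation=2);b=cv2.resize(c["image"][130:270,370:500,::-1],None,fx=3,fy=3,interpolation=2)
cv2.imwrite("pics/g.png",np.hstack([a,b]))
for z in(0,.013,.04,.06):print("sc",z,[(3*(proj("scene",p+np.array([.227*e,.974*e,z]))-[370,130])+[420,0]).round() for e in(-.035,.035)])
E
```

```text
clock: 2.75
tcp_pos: [0.4769, 0.2068, 0.0337]
orientation: [-0.001, 0.114, 0.993, -0.0]
wrist_force: [-0.1, 0.6, 0.4]
finger_gap: 0.0639
[0.47691328 0.20675532 0.03365892] 0.06388057426428433
sc 0 [array([552., 222.]), array([657., 242.])]
sc 0.013 [array([555., 208.]), array([661., 227.])]
sc 0.04 [array([560., 177.]), array([669., 196.])]
sc 0.06 [array([565., 154.]), array([675., 172.])]
```

View pics/g.png

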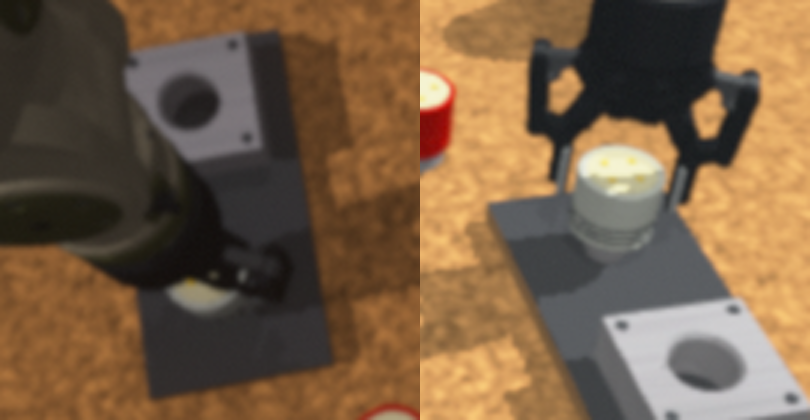

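The tips are at about crop (563,190) and (680,205), either side of the barrel and centred on it. They are about 27 mm above the reported TCP, so z≈0.06. I'll go 10 mm lower and close.

```bash
python3 -m crank '{"travel":[[0,0,0.12],[0,0,0.25],[0,0,0.25]],"turn":[0,0,0]}' 64 20
python3 -m crank '{"travel":[[0,0,0],[0,0,0],[0,0,0],[0,0,0],[0,0,0]],"turn":[0,0,0,0,0]}' 50 60
python3 -m crank '{"travel":[[0,0,-0.2],[0,0,-0.5],[0,0,-1],[0,0,-1.3],[0,0,-1.3]],"turn":[0,0,0,0,0]}'
python3 - <<'E'
from g import *
from workcell import read_camera
c=read_camera("scene")
cv2.imwrite("pics/i.png",cv2.resize(c["image"][110:270,370:530,::-1],None,fx=3.5,fy=3.5,interpolation=2))
print(shift([.6067,.243,.08]))
E
```

```text
clock: 3.1
tcp_pos: [0.4767, 0.2068, 0.0232]
orientation: [-0.001, 0.114, 0.993, -0.0]
wrist_force: [-0.6, 0.5, 0.1]
finger_gap: 0.0642
clock: 3.52
tcp_pos: [0.4772, 0.2069, 0.0241]
orientation: [-0.0, 0.114, 0.993, -0.0]
wrist_force: [-0.1, 0.3, -0.8]
finger_gap: 0.0547
clock: 3.93
tcp_pos: [0.4796, 0.2076, 0.0794]
orientation: [0.002, 0.114, 0.993, 0.001]
wrist_force: [0.7, 0.1, -2.3]
finger_gap: 0.0547
(array([-2.911,  1.592, -0.039]), array([0.4789, 0.2074, 0.0779]), array([-0.11, -0.26, -2.92]), 0.0547)
```

View pics/i.png

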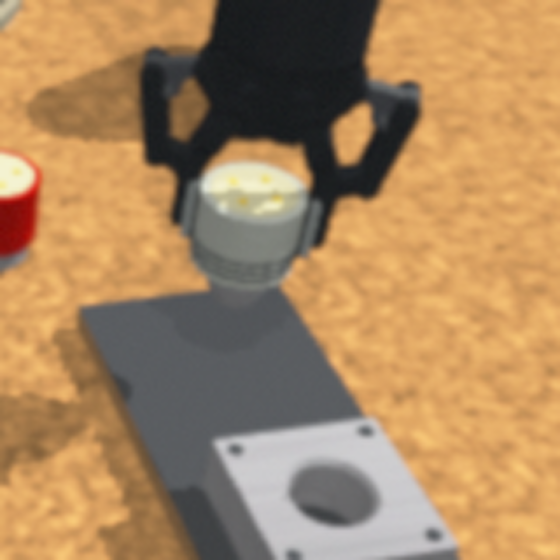

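The spotlight is held level, with its spigot visible at crop (238,290). From the grasp, foot z = TCP z − 0.008, so fully home means TCP z≈0.032 and a jam means 0.045–0.053. Next I'll move it over the hole.

```bash
python3 -m crank '{"travel":[[-0.5,0.27,0],[-1,0.55,0],[-1.6,0.88,0],[-2.2,1.2,0],[-2.6,1.42,0]],"turn":[0,0,0,0,0]}'
python3 -m crank '{"travel":[[-0.33,0.19,0],[-0.33,0.19,0],[-0.33,0.19,0],[-0.33,0.19,0]],"turn":[0,0,0,0]}'
python3 -c "
from g import *
print(shift([.6077,.2433,.06]))"
```

```text
clock: 4.4
tcp_pos: [0.5933, 0.239, 0.075]
orientation: [0.0, 0.114, 0.993, 0.0]
wrist_force: [-0.3, 1.3, -1.6]
finger_gap: 0.055
clock: 4.73
tcp_pos: [0.6046, 0.2427, 0.075]
orientation: [-0.001, 0.114, 0.993, -0.0]
wrist_force: [0.1, 0.1, -2.7]
finger_gap: 0.0548
(array([-0.074,  0.033,  0.375]), array([0.6046, 0.2427, 0.075 ]), array([ 0.08,  0.06, -2.69]), 0.0548)
```

```bash
python3 -m crank '{"travel":[[-0.07,0.03,0],[-0.07,0.03,0.15],[-0.07,0.03,0.3],[-0.07,0.03,0.45],[-0.07,0.03,0.5]],"turn":[0,0,0,0,0]}'
python3 -m crank '{"travel":[[0,0,0.07],[0,0,0.14],[0,0,0.2],[0,0,0.27],[0,0,0.27]],"turn":[0,0,0,0,0]}'
```

```text
clock: 5.15
tcp_pos: [0.608, 0.2433, 0.0547]
orientation: [-0.001, 0.114, 0.993, -0.0]
wrist_force: [-0.9, -0.1, -2.2]
finger_gap: 0.0544
clock: 5.57
tcp_pos: [0.6088, 0.2436, 0.0448]
orientation: [-0.0, 0.114, 0.993, -0.0]
wrist_force: [-0.2, 0.2, -2.4]
finger_gap: 0.055
```

```bash
python3 -m crank '{"travel":[[0,0,0.07],[0,0,0.14],[0,0,0.2],[0,0,0.27],[0,0,0.27]],"turn":[0,0,0,0,0]}'
python3 -m crank '{"travel":[[0,0,0.04],[0,0,0.08],[0,0,0.08]],"turn":[0,0,0]}'
```

```text
clock: 5.98
tcp_pos: [0.6087, 0.2435, 0.0338]
orientation: [-0.001, 0.114, 0.993, -0.0]
wrist_force: [0.8, -0.2, -2.4]
finger_gap: 0.0547
clock: 6.23
tcp_pos: [0.6093, 0.2437, 0.0321]
orientation: [0.0, 0.114, 0.993, 0.0]
wrist_force: [-1.0, -0.6, 2.0]
finger_gap: 0.0545
```

```bash
python3 -m crank '{"travel":[[0,0,0.05],[0,0,0.05],[0,0,0.05]],"turn":[0,0,0]}'
python3 - <<'E'
from g import *
from workcell import read_camera
c=read_camera("scene")
cv2.imwrite("pics/j.png",cv2.resize(c["image"][130:310,380:540,::-1],None,fx=3.3,fy=3.3,interpolation=2))
L=[np.array(v) for v in[(.7006,-.1695),(.6779,-.3549),(.347,-.1223),(.3262,-.3084)]]
m=sum(L)/4;S=(np.array([.338,-.2932])+[.3494,-.1133]+[.6736,-.3401]+[.7115,-.1586])/4
u=L[0]+L[1]-L[2]-L[3];u/=np.linalg.norm(u);print("tray",m,S,u,"long centre",(m+S)/2-.072*u)
print(get_state()["tcp_pos"])
E
```

```text
clock: 6.48
tcp_pos: [0.6095, 0.2437, 0.0321]
orientation: [0.001, 0.114, 0.993, 0.0]
wrist_force: [-4.8, -0.5, 12.1]
finger_gap: 0.0553
tray [ 0.512925 -0.238775] [ 0.518125 -0.2263  ] [ 0.99129039 -0.13169419] long centre [ 0.44415209 -0.22305552]
[0.60947828 0.24368424 0.03205612]
```

View pics/j.png

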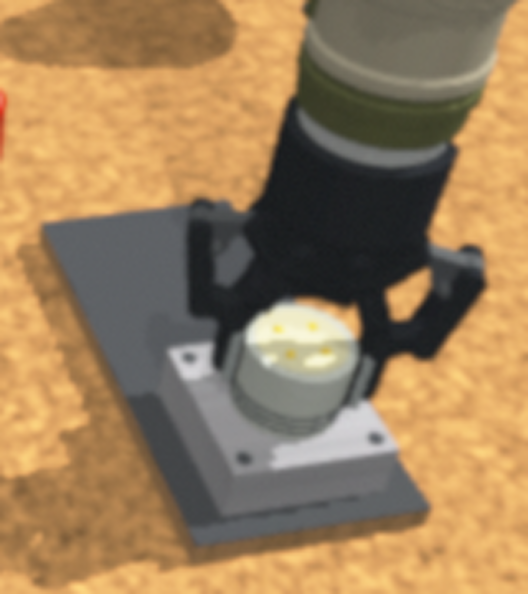

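The barrel is seated on the block at crop (297,400). TCP z is 0.0321 with 12 N of upward reaction, so the foot is at 24 mm and the spotlight went fully home: it belongs in the long compartment. I'll lift it clear of everything.

```bash
python3 -m crank '{"travel":[[0,0,-0.3],[0,0,-0.7],[0,0,-1.2],[0,0,-1.8],[0,0,-2.4]],"turn":[0,0,0,0,0]}'
python3 -m crank '{"travel":[[0,0,-0.4],[0,0,-0.8],[0,0,-0.9],[0,0,-0.9],[0,0,-0.9]],"turn":[0,0,0,0,0]}'
python3 -c "
from g import *
print(shift([.444,-.223,.16]))"
```

```text
clock: 6.95
tcp_pos: [0.6088, 0.2435, 0.1262]
orientation: [-0.0, 0.114, 0.993, -0.0]
wrist_force: [0.2, -0.0, -2.1]
finger_gap: 0.0545
clock: 7.37
tcp_pos: [0.6091, 0.2436, 0.1609]
orientation: [-0.0, 0.114, 0.993, -0.0]
wrist_force: [-0.8, -0.1, -1.3]
finger_gap: 0.0544
(array([  1.373, -12.297,   0.023]), array([0.6091, 0.2436, 0.1609]), array([-0.78, -0.13, -1.33]), 0.0544)
```

```bash
python3 -m crank '{"travel":[[0.05,-0.5,0],[0.12,-1.1,0],[0.19,-1.75,0],[0.27,-2.4,0],[0.34,-3.1,0]],"turn":[0,0,0,0,0]}'
python3 -m crank '{"travel":[[0.08,-0.7,0],[0.16,-1.4,0],[0.24,-2.1,0],[0.31,-2.8,0],[0.39,-3.5,0]],"turn":[0,0,0,0,0]}'
python3 -m crank '{"travel":[[0.08,-0.7,0],[0.16,-1.4,0],[0.24,-2.1,0],[0.31,-2.8,0],[0.37,-3.4,0]],"turn":[0,0,0,0,0]}'
python3 -m crank '{"travel":[[0.08,-0.7,0],[0.16,-1.3,0],[0.2,-1.8,0],[0.22,-2.1,0],[0.24,-2.2,0]],"turn":[0,0,0,0,0]}'
python3 -m crank '{"travel":[[0,0,0],[0,0,0]],"turn":[0,0]}'
python3 -c "
from g import *
print(shift([.444,-.223,.016]))"
```

```text
clock: 7.78
tcp_pos: [0.5662, 0.1252, 0.1594]
orientation: [-0.001, 0.114, 0.994, -0.0]
wrist_force: [1.0, -0.7, -2.8]
finger_gap: 0.0545
clock: 8.2
tcp_pos: [0.5192, -0.0079, 0.1598]
orientation: [-0.001, 0.114, 0.993, 0.0]
wrist_force: [0.7, -0.7, -1.9]
finger_gap: 0.0551
clock: 8.62
tcp_pos: [0.4739, -0.1371, 0.1598]
orientation: [-0.001, 0.114, 0.993, 0.0]
wrist_force: [-0.8, 0.0, -1.5]
finger_gap: 0.0549
clock: 9.03
tcp_pos: [0.4453, -0.2207, 0.1602]
orientation: [-0.001, 0.115, 0.993, 0.0]
wrist_force: [-0.6, -0.1, -1.7]
finger_gap: 0.0548
clock: 9.2
tcp_pos: [0.4461, -0.2187, 0.1608]
orientation: [-0.0, 0.114, 0.993, 0.001]
wrist_force: [0.5, -1.2, -2.3]
finger_gap: 0.0551
(array([ 0.024, -0.121,  3.621]), array([ 0.4461, -0.2187,  0.1608]), array([ 0.45, -1.18, -2.33]), 0.0551)
```

```bash
python3 -m crank '{"travel":[[0,-0.1,0.5],[0,-0.1,1.1],[0,-0.1,1.7],[0,-0.1,2.3],[0,-0.1,2.7]],"turn":[0,0,0,0,0]}'
python3 -m crank '{"travel":[[0,0,0.3],[0,0,0.6],[0,0,0.8],[0,0,0.9],[0,0,0.93]],"turn":[0,0,0,0,0]}'
python3 -m crank '{"travel":[[0,0,0.03],[0,0,0.06],[0,0,0.06]],"turn":[0,0,0]}'
```

```text
clock: 9.62
tcp_pos: [0.4448, -0.2212, 0.0512]
orientation: [-0.001, 0.113, 0.994, 0.001]
wrist_force: [-0.5, -0.1, -2.2]
finger_gap: 0.0548
clock: 10.03
tcp_pos: [0.4453, -0.2224, 0.0156]
orientation: [-0.0, 0.114, 0.994, 0.0]
wrist_force: [-0.1, 0.8, -1.2]
finger_gap: 0.0543
clock: 10.28
tcp_pos: [0.4458, -0.2236, 0.0142]
orientation: [0.0, 0.114, 0.993, -0.0]
wrist_force: [0.5, 0.2, -2.3]
finger_gap: 0.0547
```

```bash
python3 -m crank '{"travel":[[0,0,0.03],[0,0,0.05],[0,0,0.05]],"turn":[0,0,0]}'
python3 -m crank '{"travel":[[0,0,0],[0,0,0],[0,0,0],[0,0,0],[0,0,0]],"turn":[0,0,0,0,0]}' 80 20
python3 -m crank '{"travel":[[0,0,-0.3],[0,0,-0.8],[0,0,-1.4],[0,0,-2],[0,0,-2.7]],"turn":[0,0,0,0,0]}'
python3 -m crank '{"travel":[[0,0,-0.7],[0,0,-1.4],[0,0,-1.6],[0,0,-1.6],[0,0,-1.6]],"turn":[0,0,0,0,0]}'
python3 - <<'E'
from g import *
from workcell import read_camera
c=read_camera("scene")
cv2.imwrite("pics/k.png",cv2.resize(c["image"][100:320,100:540,::-1],None,fx=1.8,fy=1.8,interpolation=2))
t=read_camera("top")["image"].astype(int);print("disc-area change",np.abs(c["image"][180:225,310:350].astype(int)-C["scene"]["image"][180:225,310:350]).mean())
E
```

```text
clock: 10.53
tcp_pos: [0.4459, -0.2238, 0.0129]
orientation: [0.001, 0.114, 0.993, -0.0]
wrist_force: [-1.4, 0.8, 5.3]
finger_gap: 0.0551
clock: 10.95
tcp_pos: [0.4453, -0.2234, 0.0117]
orientation: [-0.0, 0.114, 0.993, 0.0]
wrist_force: [0.4, -0.3, 0.3]
finger_gap: 0.0798
clock: 11.37
tcp_pos: [0.4446, -0.2229, 0.12]
orientation: [-0.001, 0.114, 0.993, 0.001]
wrist_force: [1.0, 0.2, 0.1]
finger_gap: 0.0801
clock: 11.78
tcp_pos: [0.4454, -0.2234, 0.1833]
orientation: [0.0, 0.114, 0.993, -0.0]
wrist_force: [-0.5, 0.0, 0.1]
finger_gap: 0.0799
disc-area change 6.95074074074074
```

View pics/k.png

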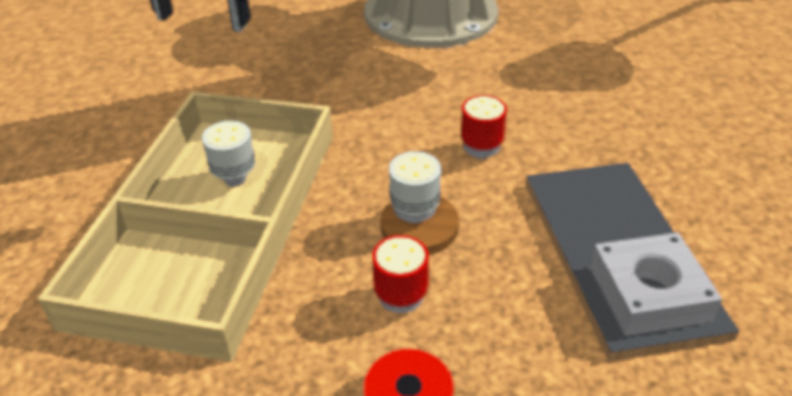

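The tested spotlight stands upright in the long compartment at crop (230,150). The other one is still on its disc at (415,190), and the gripper is clear of everything.

```bash
python3 -c "
from workcell import *
print(hand_in())"
```

```text
the job is handed in; nothing more can be done
None
```

I tried the spotlight from the grey board in the gauge and it went fully home. I then lifted it out, stood it in the tray's long compartment and handed the job in at about 12 s. No verdict was reported.

- **Fit:** contact came with the foot at about 24 mm. It went no deeper under 12 N, and the picture showed the barrel resting on the block.
- **Placing:** the last picture shows it upright in the long compartment. I set it down before opening the fingers (5 N contact), so it was not dropped. The gripper was well clear, with almost no wrist force.
- **Other spotlight:** it still stands on its disc in the last picture. The pixel comparison there gave a mean change of 7 grey levels, with the arm and shadows also different between the two pictures. I judged it unmoved by eye and did not measure its position again.
- **Disagreement:** with the jaws open, the fingertips appeared about 25–40 mm higher in the images than the reported tool position. The 13 mm the pads swing back explains only part of that, and I found no cause for the rest. I set the grip height from the images instead, and the heights reached in the gauge and the tray matched it.

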